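# Swap the specimens, then hold the gauge needle at the red rider

## Task

Swap the two mounted specimens, so that the green one stands in the brass test seat of the spotting gauge and the black one in the blue waiting dish, both upright and seated inside their rings. Then pinch the gauge's grey head so that its orange lock button is pressed in, pull the telescoping arm out until the yellow index stands level with the red rider on the scale, and finish while still holding it there with the button pressed, since the arm springs back when let go. Leave the swab jar and the two bottles where they stand.

Things in the scene. Friction and masses are not known exactly. Their poses are not given: they have to be found in the camera images.
- green_mount: Specimen in a green resin cylinder, 31 mm diameter, 24 mm high, loose, about 40 g; starts upright in the blue waiting dish. Origin at the centre of its underside, z up its axis.
- black_mount: Specimen in a black resin cylinder, 31 mm diameter, 21 mm high, loose, about 40 g; starts upright in the brass test seat. Origin at the centre of its underside, z up its axis.
- test_seat (a point): Centre of the floor of the test seat on the gauge's base plate, where a specimen's underside rests (8 mm above the bench). A brass ring round it, 39 mm inside and 50 mm outside diameter, stands 4 mm above that floor. Axes as gauge.
- waiting_seat (a point): Centre of the floor of the blue waiting dish (64 x 64 mm plate, 6 mm thick, fixed to the bench), where a specimen's underside rests, 6 mm above the bench. A blue ring round it, 39 mm inside and 50 mm outside diameter, stands 4 mm above that floor.
- gauge: Spotting gauge, fixed: dark base plate 365 x 70 x 8 mm, a grey beam on two posts (150 x 28 mm, top 74 mm above the bench) and a steel arm that telescopes out of it. Origin on the bench under the arm's centre line; x = direction in which the arm extends, z up. In mm: beam x -165 to -15, plate x -170 to 195, test seat x 160. The bench beside the test seat on the -y side (robot's side) is clear.
- slide_arm (a joint): Extension of the telescoping arm in m: 0 home, 0.14 fully out. A spring pulls it home with about 3.5 to 4.5 N. At home it is locked until the button is pressed at least 4.5 mm; there is no lock further out, so it runs back if let go.
- head (a point): Grey block on the end of the arm, to be pinched from above across y: 36 mm along x, 46 to 78 mm above the bench. This point: its middle, on the arm's centre line; axes as gauge. Back cheek at y = +18 mm; the orange button stands out on the -y side to y = -24 mm (-18 pressed), so 42 mm wide, 36 mm pressed. Home: 10 mm along x from the gauge's origin.
- needle_tip (a point): Tip of the red needle that points down from a thin rod, 50 mm ahead (x) of the middle of the head, 40 mm above the bench; it moves with the head and clears a seated specimen.
- lock_button (a joint): Travel of the orange lock button in m: 0 out, 0.006 fully pressed (towards +y of the head). Its spring takes about 2.5 N at first, 7 N fully pressed; it springs out when released.
- button_face (a point): Centre of the outer face of the orange lock button, 21 mm diameter, on the head's -y side, 62 mm above the bench.
- index (a point): Tip of the yellow index fin (3 mm thick) that moves with the arm along a slot in the top of the beam, 80 mm above the bench.
- rider: Red rider, 8 mm long along the arm, clamped over the top of the beam; its two jaws leave the slot open so the index can come between them. It marks the set extension (between 88 and 112 mm). Origin at its middle, on the beam's top; axes as gauge. Fixed.
- swab_jar: Clear jar of cotton swabs, 68 mm diameter, 82 mm high, loose; leave alone. Origin at the centre of its underside.
- brown_bottle: Brown bottle with black cap, 54 mm diameter, 132 mm high, loose; leave alone. Origin at the centre of its underside.
- white_bottle: White bottle with red cap, 48 mm diameter, 115 mm high, loose; leave alone. Origin at the centre of its underside.
There are look-alikes about, which are no part of the job. Of the things like the green_mount, leave any that is pink; of the rest the smaller one is meant.

How it is judged (in metres and radians):
On the way, in this order (a step that is already met when the one before it is completed fails the run):
1. the specimens are swapped, seated and let go, the arm still home (horizontal distance between green_mount and test_seat below 0.006 m and z of green_mount in the frame of test_seat below 0.003 m and angle between each of green_mount, black_mount's own z axis and vertical below 0.08 rad and horizontal distance between black_mount and waiting_seat below 0.006 m and z of black_mount in the frame of waiting_seat below 0.003 m and contact force between the fingers and green_mount below 0.1 N and contact force between the fingers and black_mount below 0.1 N and value of joint slide_arm below 0.01 m), for 0.2 s.
2. the head is pinched and the lock button pressed in, the arm still home (value of joint lock_button above 0.004 m and value of joint slide_arm below 0.02 m and contact force between the fingers and slide_arm above 2 N), for 0.05 s.
At the end, for the whole second after the job is handed in: Robot still pinches the head (over 2 N), button in over 4 mm, arm still, index within 4 mm of the rider along the scale. Green specimen in the test seat, black in the dish: within 6 mm of centre, on the floor within 3 mm, upright within 0.08 rad, untouched (horizontal distance between green_mount and test_seat below 0.006 m and z of green_mount in the frame of test_seat below 0.003 m and angle between each of green_mount, black_mount's own z axis and vertical below 0.08 rad and horizontal distance between black_mount and waiting_seat below 0.006 m and z of black_mount in the frame of waiting_seat below 0.003 m and contact force between the fingers and green_mount below 0.1 N and contact force between the fingers and black_mount below 0.1 N and x of index in the frame of rider between -0.004 and 0.004 m and velocity of joint slide_arm between -0.01 and 0.01 m/s and value of joint lock_button above 0.004 m and contact force between the fingers and slide_arm above 2 N); the arm keeps its last pose, push and grip.
It fails at once if the swab jar is pushed over 20 mm or tipped (distance of swab_jar from where it was at the start of the episode above 0.02 m or angle between swab_jar's own z axis and vertical above 0.3 rad).
It fails at once if the brown bottle is pushed over 20 mm or tipped (distance of brown_bottle from where it was at the start of the episode above 0.02 m or angle between brown_bottle's own z axis and vertical above 0.3 rad).
It fails at once if the white bottle is pushed over 20 mm or tipped (distance of white_bottle from where it was at the start of the episode above 0.02 m or angle between white_bottle's own z axis and vertical above 0.3 rad).
It also fails if it takes over 67 s, if anything falls off the work surface, if the arm or the gripper's body presses on something with over 40 N, if the wrist force passes 120 N, or if a joint passes its speed limit or range.

## Robot

A 6-joint arm with a two-finger parallel gripper is mounted at the origin on a cart in front of the work surface, level with it; the furniture and walls round the work are solid. World frame = base frame: x ahead of the robot, y to its left, z up, the work surface at z = 0. Lengths are in mm, angles in rad, forces in N, time in s.
With the tool pointing down it reaches from about 275 to 825 mm from the base axis. Payload 4.9 kg.
Tool frame: the origin (TCP) lies midway between the tips of the shut fingers; the grasp point (between the pads) lies 19 mm behind it; z points along the fingers, y is the direction in which the jaws open and shut (so a half turn about z gives the same grasp; the last joint's range is limited). The gripper opens to 85 mm and grips with 20 to 120 N. Pads are 22 mm wide; open, the fingers measure 114 mm over their backs; the gripper's body (76 mm by 85 mm) begins 54 mm behind the grasp point. The pads swing forward as they close: fully open they stand 13 mm farther back than shut.
Start: joints at [1.169, 0.326, -0.193, 1.052, 0, 1.437], TCP at [145.529, 530.415, 231.281] pointing down, gripper open.
Joint ranges: [-2.65, 2.65], [-0.97, 1.79], [-1.3, 1.35], [-1.93, 2.1], [-1.47, 1.37], [-3.14, 3.14]. Speed limits (rad/s): [2.57, 2.57, 3.14, 3.14, 3.14, 3.14].

## Interface

Orientations are given as [roll, pitch, yaw] about the fixed x, y, z axes, in that order (R = Rz(yaw) Ry(pitch) Rx(roll)).
In Python, from cell import read_state, capture, close_job gives the robot as it stands. The module is installed in compiled form; this text tells all that it offers.
- The arm moves only by the tool jog_arm, never from a script. Its arguments are lists of equal length, an entry for each row: "slide": the shift along the tool's x, y, z in units of 0.1 m (1.0 is 0.1 m), a list of three; "dr": the turn, a rotation vector about the tool's x, y, z in units of pi rad (1.0 is pi rad), a list of three; "grip": the closure, from 0 (fully open) to 1 (shut). In form: {"slide": [[x, y, z], ...], "dr": [[ax, ay, az], ...], "grip": [grip, ...]}. A call has 1 to 5 rows; each row is the pose to reach, as a shift and turn from the pose measured when the call began, along the tool's axes at that moment, turning the shorter way round; what a row does not reach only later rows make up. A row lasts 1/8 s, in which the tool goes at most 62.5 mm and 10.7 degrees, less where a joint would pass 70% of its speed; a pose out of reach is approached as far as the arm can. A call with a number of a shift or a turn outside -1 to 1 is refused whole. A call with a gripper value outside its range is refused whole. The fingers move at their own pace and stop on an object; "squeeze" is the grip in N (left out, the last holds). Time passes only in rows, so rows that repeat a pose let the fingers close. It gives the time, the measured TCP pose, the force and the opening at its end, in the units of the state.
- read_state(): the state, without advancing time (a new reading comes with each control period).
- capture(name): name is "scene" or "top"; returns a dict with "pixels" (400x640x3 uint8, red, green, blue), "mtx" (3x3 intrinsics, pixels), "eye" and "orientation" of the camera in the world. Camera axes: x right, y down, z forward; pixel columns grow to the right and rows downward; lengths in mm; the calibration is good to about 2 mm. A picture is of the moment at which its call begins. There is no depth.
- close_job(): hands the job in, once; it reports no verdict.
The state is a dict: "clock": time; "q": joint angles; "dq": joint speeds; "joint_efforts": joint torques, N m; "tcp_pos": TCP position; "tool_rot": TCP orientation; "wrist_force": force on the tool from outside, world axes, zero at the start; "moment": the same for the moment, N m; "grip_width": finger opening in mm.
Only numpy, scipy, OpenCV 4.12 (cv2) and the standard library are available. Lean on these libraries where they do the work, as an engineer would, in place of code of your own. Each camera call takes 0.05 s, during which the arm holds its last target.

## Working session

There is one attempt and no reset: what is moved stays moved. The work goes in short steps, Python scripts to look and compute and a tool call to move; the robot and the scene stay as the last step left them, time stands still between calls to the robot, and variables do not carry over. Pictures are saved under pics/ and viewed, and the job is handed in when it is done.

Besides the shell and the picture viewer there is one more tool, called after ">>>" as a command line: name --argument value ..., lists and objects as JSON in quotes. jog_arm: Moves the arm, as the interface text tells. Shifts and turns lie within -1 to 1; 1 stands for 0.1 m of shift or pi rad of turn. Its arguments: {"type":"object","properties":{"slide":{"type":"array","items":{"type":"array","items":{"type":"number"}}},"dr":{"type":"array","items":{"type":"array","items":{"type":"number"}}},"grip":{"type":"array","items":{"type":"number"}},"squeeze":{"type":"number"}},"required":["slide","dr","grip"]}

```bash
mkdir -p pics; ls; python3 - <<'E'
from cell import *
import cv2
print(read_state())
for n in("scene","top"):
    c=capture(n); print(n,c["mtx"],c["eye"],c["orientation"])
    cv2.imwrite(f"pics/{n}0.png",c["pixels"][:,:,::-1])
E
```

```text
pics
{'clock': 0.0, 'q': array([ 1.16876334e+00,  3.26947686e-01, -1.93562660e-01,  1.05197629e+00,
        3.84015410e-06,  1.43657546e+00]), 'dq': array([ 2.18094324e-04, -4.46447641e-04, -1.27440984e-03,  8.51092918e-05,
        1.48762295e-03,  3.61880361e-04]), 'joint_efforts': array([ 8.77893683e-06, -4.43398941e+01,  2.62439185e+01,  1.54376932e-02,
       -1.11507102e-04, -1.58433880e-05]), 'tcp_pos': array([145.3199613 , 529.87392218, 230.50780002]), 'tool_rot': array([-3.13991806e+00, -2.29999153e-04,  2.87378034e+00]), 'wrist_force': array([ 0.10460562, -0.26416308,  0.10782097]), 'moment': array([ 0.04585305, -0.01353374,  0.01993481]), 'grip_width': 85.55570786420623}
scene [[463.91005493   0.         327.80941467]
 [  0.         463.91005493 204.64561705]
 [  0.           0.           1.        ]] [-410.46958876 -646.95020477  782.18749251] [-2.12290156  0.01489235 -0.96700938]
top [[371.38612326   0.         321.7438913 ]
 [  0.         371.38612326 197.87700789]
 [  0.           0.           1.        ]] [ 354.07665087   27.59307512 1263.62199248] [-2.9666796  -0.01745924 -1.58880778]
```

View pics/scene0.png

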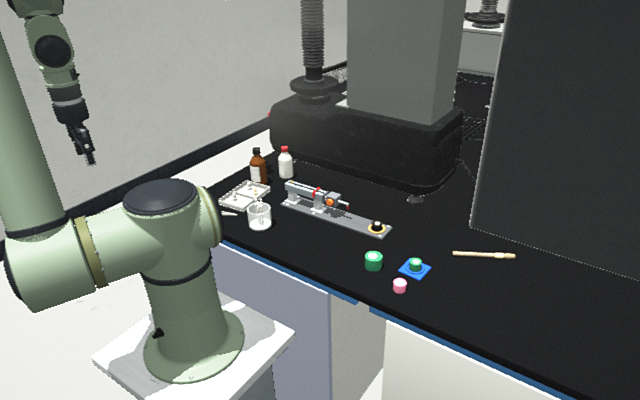

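View pics/top0.png

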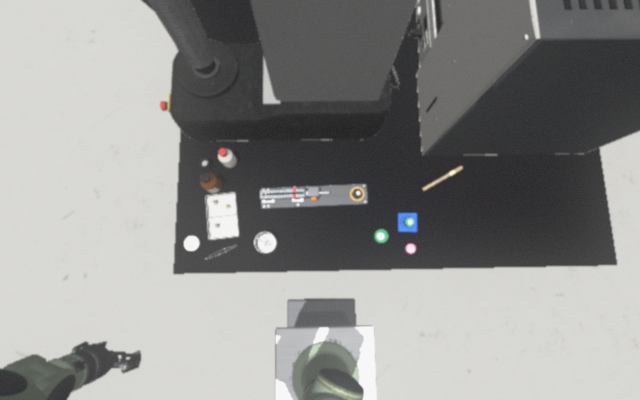

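The scene shows the gauge at about (335,210), a large green decoy at (373,260), a pink decoy at (399,286), and the blue dish holding the smaller green mount at (415,266). In the top view the gauge runs from (262,196) to (367,193) and the dish is at (408,222). Next I'll zoom in and measure.

```bash
cat > h.py <<'E'
from cell import *
import cv2, numpy as np
from scipy.spatial.transform import Rotation as Ro
def cam(n):
    c=capture(n); c["R"]=Ro.from_euler("xyz",c["orientation"]).as_matrix(); c["eye"]=np.array(c["eye"]); c["mtx"]=np.array(c["mtx"]);c["bgr"]=c["pixels"][:,:,::-1].copy(); return c
def ray(c,p):
    d=c["R"]@np.linalg.solve(c["mtx"],[p[0],p[1],1.]); return d/np.linalg.norm(d)
def onz(c,p,z):
    d=ray(c,p); return c["eye"]+d*(z-c["eye"][2])/d[2]
def tri(c1,p1,c2,p2):
    A=np.zeros((3,3));b=np.zeros(3)
    for c,p in((c1,p1),(c2,p2)):
        d=ray(c,p);P=np.eye(3)-np.outer(d,d);A+=P;b+=P@c["eye"]
    return np.linalg.solve(A,b)
def proj(c,X):
    q=c["mtx"]@(c["R"].T@(np.array(X,float)-c["eye"])); return q[:2]/q[2]
def blobs(c,lo,hi,roi,mina=6):
    x0,y0,x1,y1=roi
    hsv=cv2.cvtColor(c["bgr"],cv2.COLOR_BGR2HSV)
    m=cv2.inRange(hsv,np.array(lo),np.array(hi)); k=np.zeros_like(m);k[y0:y1,x0:x1]=m[y0:y1,x0:x1]
    n,l,s,ce=cv2.connectedComponentsWithStats(k)
    return [(ce[i].round(2),s[i]) for i in range(1,n) if s[i][4]>=mina],k
def crop(c,roi,f,name):
    x0,y0,x1,y1=roi
    cv2.imwrite(f"pics/{name}.png",cv2.resize(c["bgr"][y0:y1,x0:x1],None,fx=f,fy=f,interpolation=cv2.INTER_NEAREST))
E
python3 - <<'E'
from h import *
s=cam("scene");t=cam("top")
print(proj(s,[0,0,0]),proj(t,[0,0,0]),proj(t,read_state()["tcp_pos"]),proj(s,read_state()["tcp_pos"]))
crop(s,(270,170,440,300),4.7,"s_z");crop(t,(250,170,430,260),4.4,"t_z")
for nm,c,roi in(("s",s,(270,170,440,300)),("t",t,(250,170,430,260))):
  for col,lo,hi in(("blue",(100,120,80),(125,255,255)),("green",(60,80,50),(95,255,255)),("brass",(14,60,60),(35,255,255)),("orange",(5,150,150),(14,255,255)),("red",(0,130,80),(4,255,255)),("red2",(174,130,80),(180,255,255))):
    for b in blobs(c,lo,hi,roi)[0]: print(nm,col,b[0],b[1])
E
```

```text
[195.99034719 341.95749866] [325.47897294 376.1904997 ] [124.02962895 348.11053259] [ 88.95476751 162.87275028]
s blue [414.35 270.24] [398 258  34  23 338]
s blue [311.99 281.83] [270 261  86  39 403]
s green [373.13 261.22] [364 250  19  22 303]
s green [415.01 264.01] [410 257  12  14 122]
s brass [291.33 180.5 ] [291 179   2   4   6]
s brass [330.1 199.9] [328 199   5   3  10]
s brass [376.22 229.14] [368 224  18  10  85]
s orange [329.17 201.81] [326 198   8   8  36]
s red [318.3 187.8] [317 187   4   3  10]
s red [313.47 193.24] [312 190   4   7  17]
s red [346.86 207.14] [346 206   3   4   7]
t blue [406.75 221.97] [397 212  21  21 356]
t green [407.97 221.55] [404 217  10  10  38]
t green [381.   235.26] [373 228  16  16 120]
t brass [425.96 186.92] [423 184   7   6  24]
t brass [356.75 193.6 ] [350 186  15  16 124]
t orange [313.71 198.43] [311 198   6   2   7]
```

View pics/s_z.png

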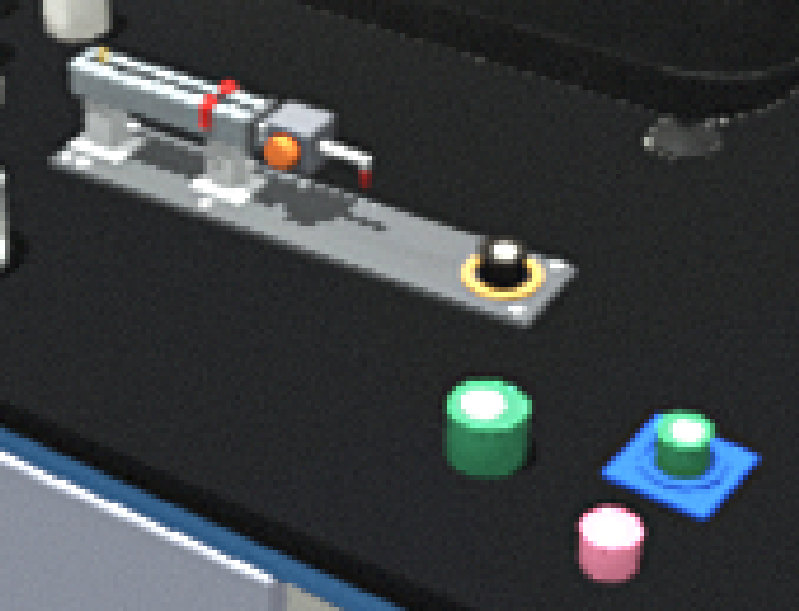

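View pics/t_z.png

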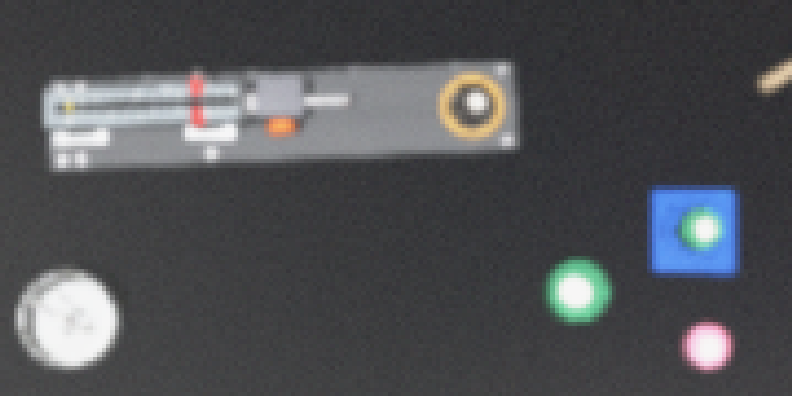

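```bash
cat > m.py <<'E'
from h import *
s=cam("scene");t=cam("top")
np.set_printoptions(precision=1,suppress=True)
SR=(270,170,440,300);TR=(250,170,430,260)
def hullof(k,z,c,keep=None):
    p=np.argwhere(k)[:,::-1].astype(float)
    return np.array([onz(c,q,z)[:2] for q in p]).astype(np.float32)
# ring: rectify edge points to plane z=12 and fit circle on hull
def circ(k,z,c):
    cs,_=cv2.findContours(k,cv2.RETR_EXTERNAL,cv2.CHAIN_APPROX_NONE)
    p=np.vstack(cs)[:,0,:].astype(float); h=cv2.convexHull(p.astype(np.float32))[:,0]
    w=np.array([onz(c,q,z)[:2] for q in h],np.float32); return cv2.minEnclosingCircle(w)
for c,n,roi in((s,"s",(362,218,392,240)),(t,"t",(345,182,370,205))):
    _,k=blobs(c,(14,60,60),(35,255,255),roi); print(n,"seat",circ(k,12,c), circ(k,11,c)[0])
def rect(k,z,c):
    cs,_=cv2.findContours(k,cv2.RETR_EXTERNAL,cv2.CHAIN_APPROX_NONE)
    p=max(cs,key=cv2.contourArea)[:,0,:]; w=np.array([onz(c,q,z)[:2] for q in p],np.float32)
    return cv2.minAreaRect(w)
for c,n,roi in((s,"s",SR),(t,"t",TR)):
    r0=(395,250,436,290) if n=="s" else (392,205,425,240)
    _,k=blobs(c,(60,80,50),(125,255,255),r0)
    k2=blobs(c,(100,120,60),(125,255,255),r0)[1]
    print(n,"dish",rect(k2,6,c))
# mounts: white top spots
def white(c,roi):
    x0,y0,x1,y1=roi;g=c["bgr"].min(2).astype(float);w=np.clip(g[y0:y1,x0:x1]-120,0,None)
    yy,xx=np.mgrid[y0:y1,x0:x1];return np.array([(w*xx).sum()/w.sum(),(w*yy).sum()/w.sum()])
gs=white(s,(409,256,424,267));gt=white(t,(405,217,415,228));bs=white(s,(371,219,383,226));bt=white(t,(353,188,363,199))
print("green",gs,gt,onz(s,gs,30),onz(t,gt,30),tri(s,gs,t,gt));print("black",bs,bt,onz(s,bs,29),onz(t,bt,29),tri(s,bs,t,bt))
print([ (b[0],b[1],onz(t,b[0],78)) for b in blobs(t,(0,90,60),(8,255,255),(285,180,305,205),3)[0]+blobs(t,(172,90,60),(180,255,255),(285,180,305,205),3)[0]])
E
python3 m.py
```

```text
s seat ((582.4662475585938, -119.45339965820312), 26.828710556030273) (583.7554931640625, -118.76850128173828)
t seat ((588.4058227539062, -119.02047729492188), 26.65117073059082) (588.593017578125, -119.13760375976562)
s dish ((482.7758483886719, -289.3253479003906), (69.03634643554688, 72.24852752685547), 88.26103973388672)
t dish ((488.5097961425781, -288.11285400390625), (68.77870178222656, 69.9048080444336), 86.94105529785156)
green [415.6 261.2] [409.8 221.6] [ 484.1 -290.5   30. ] [ 486.7 -291.3   30. ] [ 486.2 -290.7   28.9]
black [376.9 222.8] [357.9 192.5] [ 585.  -119.9   29. ] [ 588.6 -121.    29. ] [ 587.9 -119.9   27.7]
[(array([294., 189.]), array([293, 188,   3,   3,   7], dtype=int32), array([593.9,  92.8,  78. ])), (array([294.5, 196. ]), array([294, 194,   2,   5,   8], dtype=int32), array([570.7,  91.3,  78. ]))]
```

```bash
cat > g.py <<'E'
from h import *
s=cam("scene");t=cam("top")
np.set_printoptions(precision=1,suppress=True)
f=lambda x,y:(250+x/4.4-.5,170+y/4.4-.5)
fs=lambda x,y:(270+x/4.7-.5,170+y/4.7-.5)
BR=onz(t,f(518,148),8);BL=onz(t,f(51,170),8);TR=onz(t,f(513,62),8);print(BR,BL,TR)
d=(BR-BL)[:2];print("len",np.linalg.norm(d),"ang",np.arctan2(d[1],d[0]))
BRs=onz(s,fs(524,325),8);BLs=onz(s,fs(50,162),8);d=(BRs-BLs)[:2];print(BRs,BLs,np.linalg.norm(d),"ang",np.arctan2(d[1],d[0]))
print("head top",onz(t,f(275,95),78),tri(t,f(275,95),s,fs(302,117)))
print("index",onz(t,f(69,106),80),onz(s,fs(103,50),80), "rider",onz(t,f(197,100),78))
print("decoy",onz(t,f(575,292),30),"pink",onz(t,f(706,346),20))
print("button",tri(t,f(281,128),s,fs(281,151)))
st=read_state();R=Ro.from_euler("xyz",st["tool_rot"]).as_matrix();print(R)
E
python3 g.py
```

```text
[ 554.9 -154.1    8. ] [543.2 209.    8. ] [ 623.5 -152.9    8. ]
len 363.3094987895715 ang -1.5384587325542922
[ 549.  -154.4    8. ] [537.5 206.2   8. ] 360.7728771939458 ang -1.539049839850135
head top [586.1  34.4  78. ] [587.5  33.6  74.1]
index [579.7 185.9  80. ] [580.7 189.3  80. ] rider [583.2  92.   78. ]
decoy [ 440.6 -189.8   30. ] pink [ 398.9 -289.2   20. ]
button [563.4  31.2  61.9]
[[-1.   0.3 -0. ]
 [ 0.3  1.  -0. ]
 [ 0.  -0.  -1. ]]
```

```bash
cat > p.py <<'E'
import sys
from h import *
# usage: p.py x y z [yaw] -> remaining slide (0.1m, tool axes) and rotvec (pi)
x,y,z=map(float,sys.argv[1:4]); yaw=float(sys.argv[4]) if len(sys.argv)>4 else 1.603
st=read_state();R=Ro.from_euler("xyz",st["tool_rot"])
d=R.inv().apply(np.array([x,y,z])-st["tcp_pos"])/100
r=(R.inv()*Ro.from_euler("xyz",[np.pi,0,yaw])).as_rotvec()/np.pi
print("t",st["clock"],"pos",st["tcp_pos"].round(1),"w",round(st["grip_width"],1),"F",st["wrist_force"].round(1),"slide",d.round(4),"dr",r.round(4))
E
python3 p.py 587 -119.5 150
```

```text
t 0.4 pos [145.5 530.3 231.2] w 85.3 F [ 0.   0.1 -0.2] slide [-5.9773 -5.0984  0.8126] dr [-1.000e-04  0.000e+00  4.045e-01]
```

>>> jog_arm --slide '[[-0.4,-0.34,0],[-0.8,-0.68,0],[-1,-0.85,0]]' --dr '[[0,0,0.055],[0,0,0.11],[0,0,0.16]]' --grip '[0,0,0]'

```text
clock: 0.78
tcp_pos: [220.2, 420.1, 231.2]
tool_rot: [-3.141, 0.0, 2.364]
wrist_force: [-0.2, 0.4, 1.1]
grip_width: 85.3
```

```bash
python3 p.py 587 -119.5 150
```

```text
t 0.775 pos [220.2 420.1 231.2] w 85.3 F [-0.2  0.4  1.1] slide [-6.3982 -1.2737  0.8157] dr [-1.000e-04  2.000e-04  2.424e-01]
```

>>> jog_arm --slide '[[-0.5,-0.1,0],[-1,-0.2,0]]' --dr '[[0,0,0.055],[0,0,0.11]]' --grip '[0,0]'

```text
clock: 1.02
tcp_pos: [278.2, 334.5, 231.4]
tool_rot: [3.141, 0.001, 2.014]
wrist_force: [0.3, -0.1, -0.9]
grip_width: 85.1
```

```bash
python3 p.py 587 -119.5 150
```

```text
t 1.025 pos [278.2 334.5 231.4] w 85.1 F [ 0.3 -0.1 -0.9] slide [-5.4249  0.8437  0.8183] dr [0.0002 0.0002 0.1308]
```

>>> jog_arm --slide '[[-0.5,0.08,0.05],[-1,0.15,0.1]]' --dr '[[0,0,0.055],[0,0,0.11]]' --grip '[0,0]'

```text
clock: 1.27
tcp_pos: [335.5, 249.3, 221.7]
tool_rot: [3.14, 0.0, 1.663]
wrist_force: [0.5, -0.3, -0.6]
grip_width: 85.2
```

```bash
python3 p.py 587 -119.5 150
```

```text
t 1.275 pos [335.5 249.3 221.7] w 85.2 F [ 0.5 -0.3 -0.6] slide [-3.9031  2.1644  0.7209] dr [ 0.0005 -0.      0.019 ]
```

>>> jog_arm --slide '[[-0.5,0.28,0],[-1,0.55,0]]' --dr '[[0,0,0.019],[0,0,0.019]]' --grip '[0,0]'

```text
clock: 1.52
tcp_pos: [400.5, 153.2, 222.1]
tool_rot: [3.139, -0.0, 1.603]
wrist_force: [0.9, 0.7, -0.5]
grip_width: 85.4
```

>>> jog_arm --slide '[[-0.5,0.28,0],[-1,0.55,0]]' --dr '[[0,0,0],[0,0,0]]' --grip '[0,0]'

```text
clock: 1.78
tcp_pos: [459.7, 53.1, 222.5]
tool_rot: [3.138, -0.001, 1.602]
wrist_force: [1.4, 0.0, -0.3]
grip_width: 85.5
```

>>> jog_arm --slide '[[-0.5,0.28,0.1],[-1,0.55,0.2]]' --dr '[[0,0,0],[0,0,0]]' --grip '[0,0]'

```text
clock: 2.02
tcp_pos: [519.0, -47.1, 202.7]
tool_rot: [3.137, -0.0, 1.602]
wrist_force: [0.7, 0.9, 0.2]
grip_width: 85.5
```

```bash
python3 p.py 587 -119.5 150
```

```text
t 2.025 pos [519.  -47.1 202.7] w 85.5 F [0.7 0.9 0.2] slide [-0.7451  0.6549  0.5303] dr [ 0.0016 -0.0001 -0.0004]
```

>>> jog_arm --slide '[[-0.37,0.33,0.2],[-0.745,0.655,0.5],[-0.745,0.655,0.93],[-0.745,0.655,0.93]]' --dr '[[0.0016,0,0],[0.0016,0,0],[0.0016,0,0],[0.0016,0,0]]' --grip '[0,0,0,0]'

```text
clock: 2.52
tcp_pos: [584.2, -118.9, 106.5]
tool_rot: [-3.134, -0.003, 1.601]
wrist_force: [-1.0, -0.2, 0.1]
grip_width: 85.6
```

```bash
python3 p.py 587 -119.5 60; python3 -c "
from h import *
s=cam('scene');t=cam('top');p=read_state()['tcp_pos']
print(proj(s,p),proj(t,p))
crop(s,(320,140,440,260),5,'s1');crop(t,(310,140,410,240),6,'t1')"
```

```text
t 2.525 pos [ 584.2 -118.9  106.5] w 85.6 F [-1.  -0.2  0.1] slide [-0.0081  0.0317  0.4648] dr [-0.0024 -0.0011 -0.0006]
[378.21874555 198.31187511] [360.30710455 188.13926401]
```

View pics/s1.png

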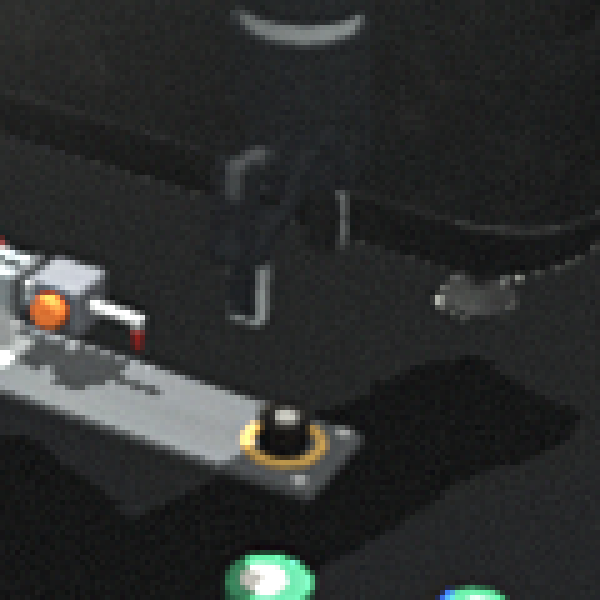

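View pics/t1.png

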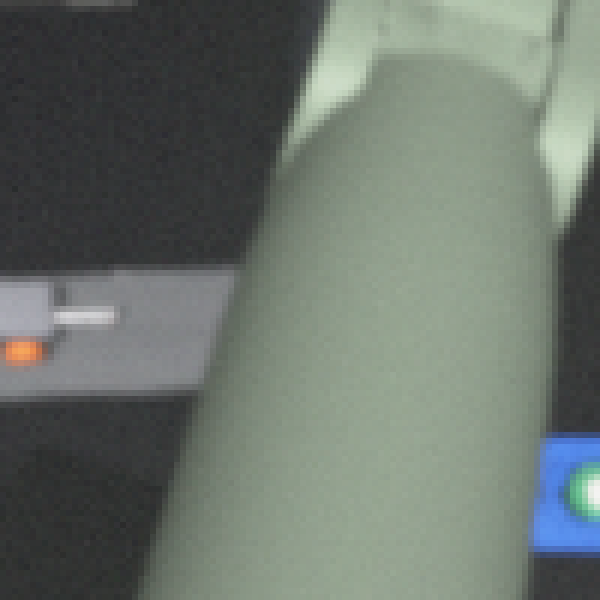

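>>> jog_arm --slide '[[-0.01,0.03,0.35],[-0.01,0.03,0.65],[-0.01,0.03,0.65],[-0.01,0.03,0.65]]' --dr '[[-0.0024,-0.001,0],[-0.0024,-0.001,0],[-0.0024,-0.001,0],[-0.0024,-0.001,0]]' --grip '[0,0,0,0]'

```text
clock: 3.12
tcp_pos: [591.5, -120.1, 48.1]
tool_rot: [3.132, 0.004, 1.603]
wrist_force: [0.3, 0.6, 0.1]
grip_width: 85.3
```

```bash
python3 p.py 587 -119.5 14; python3 -c "
from h import *
s=cam('scene');p=read_state()['tcp_pos']
print(proj(s,p))
crop(s,(330,180,430,280),6,'s2')"
```

```text
t 3.125 pos [ 591.5 -120.1   48.1] w 85.3 F [0.3 0.6 0.1] slide [ 0.0089 -0.0482  0.3409] dr [ 0.0032  0.0011 -0.0001]
[378.45382446 216.28096533]
```

View pics/s2.png

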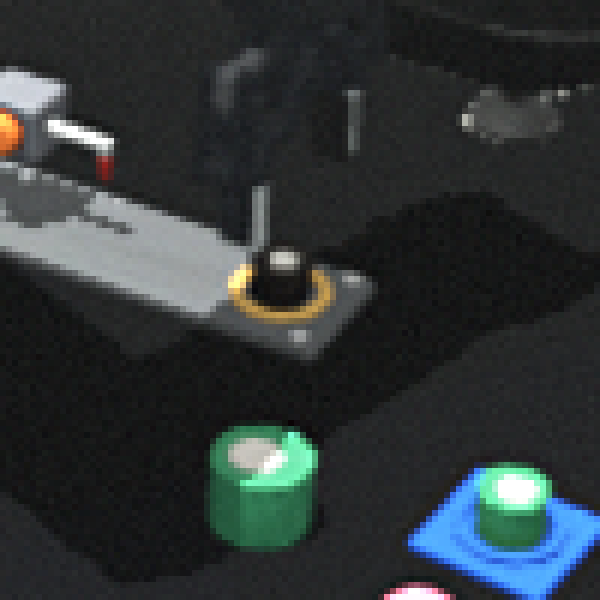

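```bash
python3 -c "
from h import *
for i in range(4):
    st=read_state();print(st['clock'],st['tcp_pos'].round(1),st['tool_rot'].round(4),st['dq'].round(3));capture('scene')"; python3 p.py 587 -119.5 14
```

```text
3.175 [ 591.7 -120.3   48.2] [3.1311 0.0037 1.6026] [-0.003  0.    -0.002 -0.007 -0.001  0.001]
3.225 [ 591.6 -120.3   48. ] [3.1311 0.0037 1.6025] [-0.001  0.005 -0.006 -0.007 -0.001 -0.001]
3.275 [ 591.4 -120.3   47.7] [3.1315 0.0035 1.6024] [-0.002  0.007 -0.008 -0.006 -0.001  0.001]
3.325 [ 591.1 -120.3   47.4] [3.1321 0.0034 1.6023] [-0.003  0.009 -0.01  -0.005 -0.001  0.   ]
t 3.375 pos [ 590.8 -120.2   47. ] w 85.4 F [-0.4 -0.  -0.9] slide [ 0.0096 -0.041   0.3293] dr [ 0.0028  0.001  -0.0002]
```

>>> jog_arm --slide '[[0,-0.02,0.1],[0,-0.02,0.15],[0,-0.02,0.15],[0,-0.02,0.15]]' --dr '[[0.002,0.001,0],[0.002,0.001,0],[0.002,0.001,0],[0.002,0.001,0]]' --grip '[0,0,0,0]'

```text
clock: 3.88
tcp_pos: [588.9, -120.3, 31.8]
tool_rot: [3.139, -0.0, 1.602]
wrist_force: [0.3, -0.0, 0.3]
grip_width: 85.5
```

```bash
python3 p.py 587 -119.5 14
```

```text
t 3.875 pos [ 588.9 -120.3   31.8] w 85.5 F [ 0.3 -0.   0.3] slide [ 0.0088 -0.0188  0.1776] dr [ 0.0007 -0.     -0.0002]
```

>>> jog_arm --slide '[[0,-0.015,0.1],[0,-0.02,0.175],[0,-0.02,0.175],[0,-0.02,0.175]]' --dr '[[0.0007,0,0],[0.0007,0,0],[0.0007,0,0],[0.0007,0,0]]' --grip '[0.3,0.35,0.4,0.4]' --squeeze 30

```text
clock: 4.38
tcp_pos: [586.9, -120.4, 14.2]
tool_rot: [-3.142, -0.0, 1.602]
wrist_force: [0.2, -1.3, 0.3]
grip_width: 51.1
```

```bash
python3 p.py 587 -119.5 14; python3 -c "
from h import *
s=cam('scene')
crop(s,(330,180,430,280),6,'s3')"
```

```text
t 4.375 pos [ 586.9 -120.4   14.2] w 51.1 F [ 0.2 -1.3  0.3] slide [0.0088 0.0011 0.0016] dr [-0.     -0.0001 -0.0002]
```

View pics/s3.png

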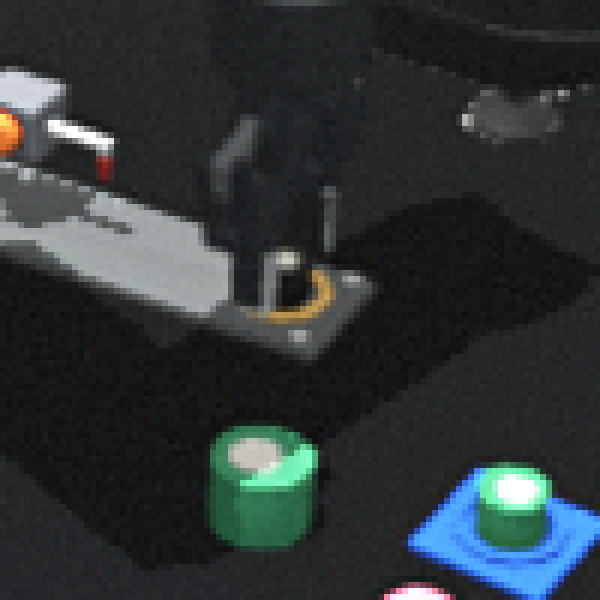

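>>> jog_arm --slide '[[0,0,0],[0,0,0],[0,0,0]]' --dr '[[0,0,0],[0,0,0],[0,0,0]]' --grip '[0.55,0.9,0.9]' --squeeze 25

```text
clock: 4.8
tcp_pos: [587.5, -120.5, 14.8]
tool_rot: [3.14, 0.0, 1.602]
wrist_force: [-0.9, 0.0, 3.2]
grip_width: 29.9
```

```bash
python3 p.py 587 -119.5 14; python3 -c "
from h import *
s=cam('scene')
crop(s,(330,180,430,280),6,'s4')"
```

```text
t 4.8 pos [ 587.5 -120.5   14.8] w 29.9 F [-0.9  0.   3.2] slide [ 0.0106 -0.0042  0.0083] dr [ 0.0004  0.0001 -0.0002]
```

View pics/s4.png

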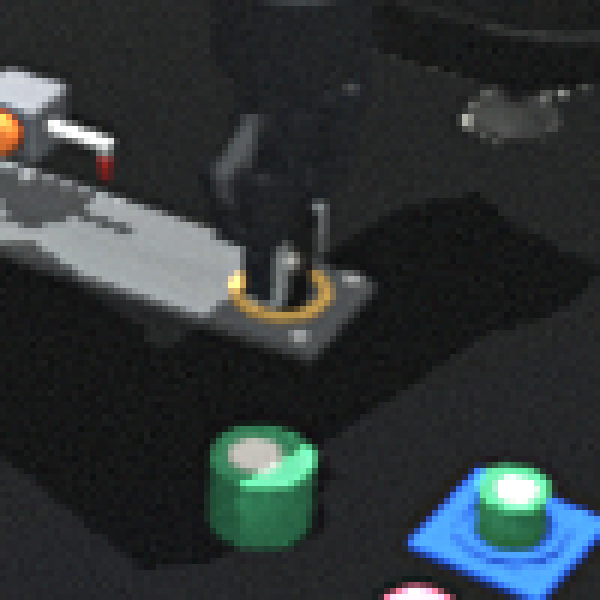

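>>> jog_arm --slide '[[0,0,-0.2],[0,0,-0.4],[0.1,-0.3,-0.45],[0.2,-0.6,-0.45],[0.2,-0.97,-0.45]]' --dr '[[0,0,0],[0,0,0],[0,0,0],[0,0,0],[0,0,0]]' --grip '[0.9,0.9,0.9,0.9,0.9]'

```text
clock: 5.48
tcp_pos: [489.1, -103.1, 59.7]
tool_rot: [3.14, 0.0, 1.603]
wrist_force: [-0.5, -1.2, -0.4]
grip_width: 29.8
```

>>> jog_arm --slide '[[0,0,0.1],[0,0,0.2],[0,0,0.2]]' --dr '[[0,0,0],[0,0,0],[0,0,0]]' --grip '[0.9,0.9,0.9]'

```text
clock: 5.85
tcp_pos: [489.4, -103.1, 38.7]
tool_rot: [3.141, -0.0, 1.604]
wrist_force: [-0.2, 0.8, -0.5]
grip_width: 29.9
```

```bash
python3 p.py 490 -100 7.5; python3 -c "
from h import *
s=cam('scene')
crop(s,(310,180,430,280),6,'s5')"
```

```text
t 5.85 pos [ 489.4 -103.1   38.7] w 29.9 F [-0.2  0.8 -0.5] slide [0.0305 0.0063 0.3122] dr [ 0.0002 -0.      0.0002]
```

View pics/s5.png

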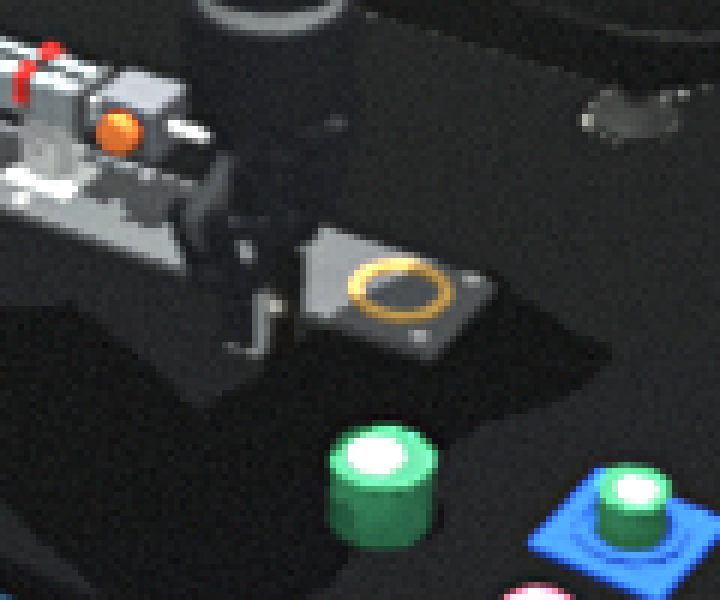

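>>> jog_arm --slide '[[0,0,0.15],[0,0,0.24],[0,0,0.28],[0,0,0.305],[0,0,0.305]]' --dr '[[0,0,0],[0,0,0],[0,0,0],[0,0,0],[0,0,0]]' --grip '[0.9,0.9,0.9,0.9,0.9]'

```text
clock: 6.52
tcp_pos: [489.7, -103.1, 8.5]
tool_rot: [3.141, 0.0, 1.604]
wrist_force: [-0.2, 1.1, 0.2]
grip_width: 29.9
```

```bash
python3 p.py 490 -103 7.5; python3 - <<'E'
from h import *
s=cam("scene");_,k=blobs(s,(14,60,60),(35,255,255),(362,218,392,240))
cs,_=cv2.findContours(k,cv2.RETR_EXTERNAL,cv2.CHAIN_APPROX_NONE)
p=max(cs,key=cv2.contourArea)
w=np.array([onz(s,q,12)[:2] for q in p[:,0]],np.float32)
print(cv2.fitEllipse(p),onz(s,cv2.fitEllipse(p)[0],12),cv2.fitEllipse(w))
E
```

```text
t 6.525 pos [ 489.7 -103.1    8.5] w 29.9 F [-0.2  1.1  0.2] slide [0.0013 0.0034 0.0103] dr [0.0003 0.     0.0002]
((376.336181640625, 228.01409912109375), (10.216165542602539, 17.229618072509766), 92.14248657226562) [ 582.91902173 -119.92609498   12.        ] ((583.2827758789062, -119.68630981445312), (49.924686431884766, 52.814815521240234), 107.7830581665039)
```

>>> jog_arm --slide '[[0,0,0.012],[0,0,0.02]]' --dr '[[0,0,0],[0,0,0]]' --grip '[0.9,0.9]'

```text
clock: 6.82
tcp_pos: [490.0, -103.3, 6.9]
tool_rot: [3.14, 0.0, 1.604]
wrist_force: [0.9, 0.3, -0.4]
grip_width: 29.9
```

>>> jog_arm --slide '[[0,0,0.01],[0,0,0.015]]' --dr '[[0,0,0],[0,0,0]]' --grip '[0.9,0.9]'

```text
clock: 7.08
tcp_pos: [490.1, -103.3, 6.7]
tool_rot: [3.139, 0.001, 1.604]
wrist_force: [-5.0, 1.7, 17.9]
grip_width: 29.8
```

>>> jog_arm --slide '[[0,0,-0.01],[0,0,-0.01],[0,0,-0.01],[0,0,-0.3],[0,0,-0.6]]' --dr '[[0,0,0],[0,0,0],[0,0,0],[0,0,0],[0,0,0]]' --grip '[0.5,0.3,0.2,0,0]'

```text
clock: 7.7
tcp_pos: [489.3, -103.0, 66.8]
tool_rot: [3.141, 0.0, 1.604]
wrist_force: [0.6, 0.1, 0.1]
grip_width: 85.5
```

```bash
python3 p.py 487 -290 90; python3 -c "
from h import *
s=cam('scene')
crop(s,(310,180,430,280),6,'s6')"
```

```text
t 7.7 pos [ 489.3 -103.    66.8] w 85.5 F [0.6 0.1 0.1] slide [-1.8679 -0.0844 -0.2324] dr [0.0002 0.     0.0002]
```

View pics/s6.png

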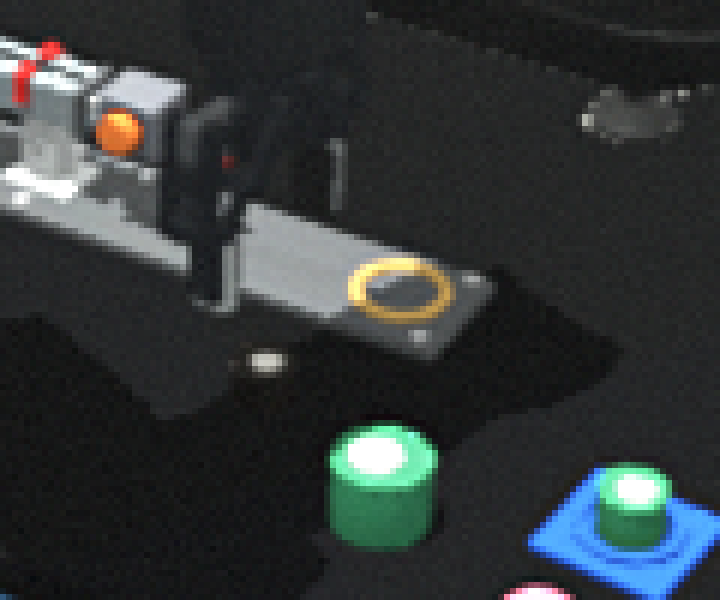

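```bash
python3 - <<'E'
from h import *
s=cam("scene");x0,y0,x1,y1=346,233,363,246
g=s["bgr"].min(2).astype(float);w=np.clip(g[y0:y1,x0:x1]-100,0,None);yy,xx=np.mgrid[y0:y1,x0:x1]
p=(w*xx).sum()/w.sum(),(w*yy).sum()/w.sum();print(p,onz(s,p,21))
E
```

```text
(np.float64(353.94549499443826), np.float64(239.74860956618465)) [ 486.952555   -102.57158009   21.        ]
```

>>> jog_arm --slide '[[-0.5,-0.02,0],[-1,-0.04,0]]' --dr '[[0,0,0],[0,0,0]]' --grip '[0,0]'

```text
clock: 8.05
tcp_pos: [491.5, -204.7, 69.0]
tool_rot: [3.135, 0.003, 1.606]
wrist_force: [0.5, 0.3, 0.8]
grip_width: 85.5
```

>>> jog_arm --slide '[[-0.4,-0.02,0],[-0.87,-0.04,0],[-0.87,-0.04,0]]' --dr '[[0,0,0],[0,0,0],[0,0,0]]' --grip '[0,0,0]'

```text
clock: 8.43
tcp_pos: [490.4, -295.1, 68.3]
tool_rot: [3.134, 0.004, 1.601]
wrist_force: [0.6, 0.2, 0.4]
grip_width: 85.3
```

```bash
python3 p.py 487 -290 12
```

```text
t 8.425 pos [ 490.4 -295.1   68.3] w 85.3 F [0.6 0.2 0.4] slide [ 0.0536 -0.0367  0.5621] dr [ 0.0023  0.0011 -0.0005]
```

>>> jog_arm --slide '[[0.03,-0.02,0.15],[0.045,-0.035,0.25],[0.045,-0.035,0.3],[0.045,-0.035,0.3]]' --dr '[[0.0023,0.001,0],[0.0023,0.001,0],[0.0023,0.001,0],[0.0023,0.001,0]]' --grip '[0,0,0,0]'

```text
clock: 8.93
tcp_pos: [486.8, -289.8, 37.6]
tool_rot: [-3.141, -0.0, 1.602]
wrist_force: [0.4, 0.5, -0.1]
grip_width: 85.7
```

```bash
python3 p.py 487 -290.5 13
```

```text
t 8.925 pos [ 486.8 -289.8   37.6] w 85.7 F [ 0.4  0.5 -0.1] slide [-0.0072  0.0023  0.2458] dr [-0.0003 -0.0001 -0.0002]
```

>>> jog_arm --slide '[[-0.007,0,0.12],[-0.007,0,0.2],[-0.007,0,0.245],[-0.007,0,0.245]]' --dr '[[0,0,0],[0,0,0],[0,0,0],[0,0,0]]' --grip '[0.2,0.3,0.4,0.4]'

```text
clock: 9.43
tcp_pos: [486.5, -290.3, 12.6]
tool_rot: [-3.14, -0.001, 1.602]
wrist_force: [0.7, 0.7, 0.5]
grip_width: 51.6
```

```bash
python3 p.py 487 -290.5 13;python3 -c "
from h import *
s=cam('scene')
crop(s,(360,210,460,300),6,'s7')"
```

```text
t 9.425 pos [ 486.5 -290.3   12.6] w 51.6 F [0.7 0.7 0.5] slide [-0.0017  0.0051 -0.0037] dr [-0.0005 -0.0003 -0.0002]
```

View pics/s7.png

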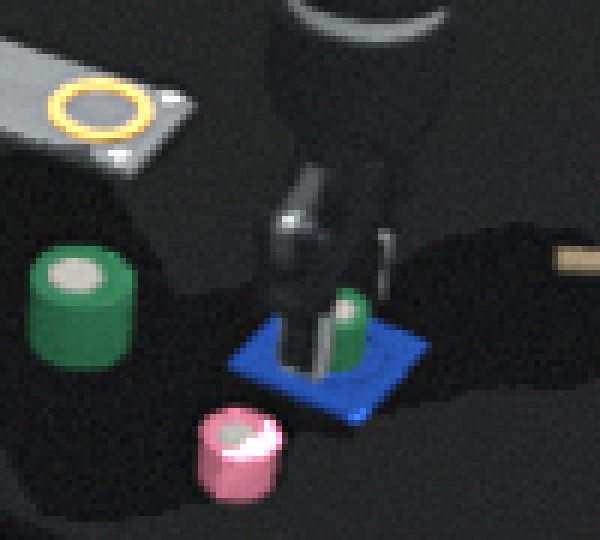

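>>> jog_arm --slide '[[0,0.003,0],[0,0.003,0],[0,0.003,0],[0,0.003,0]]' --dr '[[0,0,0],[0,0,0],[0,0,0],[0,0,0]]' --grip '[0.55,0.9,0.9,0.9]'

```text
clock: 9.98
tcp_pos: [487.3, -290.7, 13.4]
tool_rot: [-3.141, 0.0, 1.602]
wrist_force: [-0.0, 0.3, 4.8]
grip_width: 29.6
```

```bash
python3 p.py 587 -120 100
```

```text
t 9.975 pos [ 487.3 -290.7   13.4] w 29.6 F [-0.   0.3  4.8] slide [ 1.675   1.0499 -0.8667] dr [-0.0001  0.     -0.0002]
```

>>> jog_arm --slide '[[0,0,-0.25],[0,0,-0.5],[0.3,0.2,-0.7],[0.6,0.4,-0.7],[1,0.65,-0.7]]' --dr '[[0,0,0],[0,0,0],[0,0,0],[0,0,0],[0,0,0]]' --grip '[0.9,0.9,0.9,0.9,0.9]'

```text
clock: 10.6
tcp_pos: [549.7, -188.4, 83.6]
tool_rot: [3.141, 0.001, 1.601]
wrist_force: [0.6, -0.1, -0.5]
grip_width: 30.0
```

```bash
python3 p.py 586.5 -119.5 60
```

```text
t 10.6 pos [ 549.7 -188.4   83.6] w 30.0 F [ 0.6 -0.1 -0.5] slide [0.6783 0.3887 0.2356] dr [ 0.      0.0002 -0.0008]
```

>>> jog_arm --slide '[[0.34,0.19,0],[0.6,0.35,0.1],[0.68,0.389,0.35],[0.68,0.389,0.35],[0.68,0.389,0.35]]' --dr '[[0,0,0],[0,0,0],[0,0,0],[0,0,0],[0,0,0]]' --grip '[0.9,0.9,0.9,0.9,0.9]'

```text
clock: 11.22
tcp_pos: [586.4, -119.8, 48.9]
tool_rot: [-3.141, 0.001, 1.6]
wrist_force: [-0.3, 0.1, 0.5]
grip_width: 30.1
```

```bash
python3 p.py 586.5 -119.5 16;python3 -c "
from h import *
s=cam('scene')
crop(s,(330,180,430,260),7,'s8')"
```

```text
t 11.225 pos [ 586.4 -119.8   48.9] w 30.1 F [-0.3  0.1  0.5] slide [0.003  0.0012 0.329 ] dr [-0.      0.0002 -0.0009]
```

View pics/s8.png

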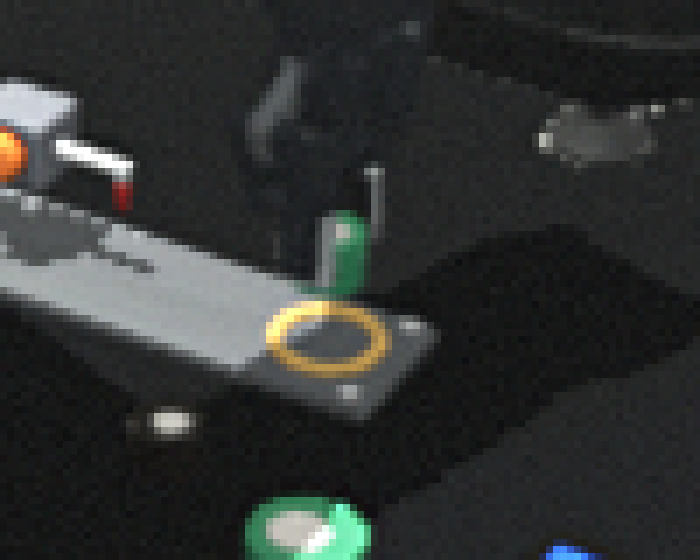

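>>> jog_arm --slide '[[0.003,0.001,0.15],[0.003,0.001,0.24],[0.003,0.001,0.27],[0.003,0.001,0.28]]' --dr '[[0,0,0],[0,0,0],[0,0,0],[0,0,0]]' --grip '[0.9,0.9,0.9,0.9]'

```text
clock: 11.78
tcp_pos: [586.6, -119.8, 20.9]
tool_rot: [3.141, 0.001, 1.6]
wrist_force: [-0.8, -0.6, 0.1]
grip_width: 30.0
```

```bash
python3 p.py 586.5 -119.5 16;python3 - <<'E'
from h import *
s=cam('scene')
crop(s,(330,180,430,260),7,'s9')
st=read_state()['tcp_pos']
for b in blobs(s,(60,60,40),(95,255,255),(360,200,395,240))[0]:print(b)
z=st[2]-7.4
a=proj(s,[586.5-3,-119.8,12]);b=proj(s,[st[0]-3,st[1],z+12]);print(a,b,z)
_,k=blobs(s,(14,60,60),(35,255,255),(362,215,395,245));p=np.argwhere(k);print(p.min(0),p.max(0))
E
```

```text
t 11.775 pos [ 586.6 -119.8   20.9] w 30.0 F [-0.8 -0.6  0.1] slide [ 0.0035 -0.001   0.049 ] dr [ 0.0001  0.0002 -0.0011]
(array([378.48, 225.  ]), array([372, 218,  10,  13,  52], dtype=int32))
[376.39689381 227.90629023] [376.63810497 223.97974801] 13.656236597015825
[225 368] [233 385]
```

View pics/s9.png

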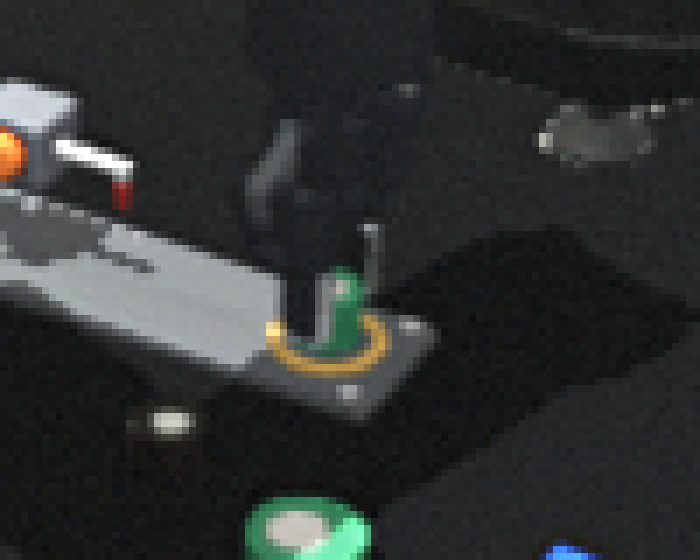

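>>> jog_arm --slide '[[0.003,0,0.025],[0.003,0,0.05],[0.003,0,0.06]]' --dr '[[0,0,0],[0,0,0],[0,0,0]]' --grip '[0.9,0.9,0.9]'

```text
clock: 12.2
tcp_pos: [586.8, -119.5, 15.4]
tool_rot: [3.141, 0.001, 1.6]
wrist_force: [-1.9, 0.7, 7.9]
grip_width: 30.0
```

>>> jog_arm --slide '[[0,0,-0.005],[0,0,-0.01],[0,0,-0.01],[0,0,-0.3],[0,0,-0.6]]' --dr '[[0,0,0],[0,0,0],[0,0,0],[0,0,0],[0,0,0]]' --grip '[0.5,0.4,0.4,0.3,0]'

```text
clock: 12.82
tcp_pos: [586.2, -119.3, 75.5]
tool_rot: [-3.141, 0.0, 1.6]
wrist_force: [0.1, -0.5, -0.3]
grip_width: 76.1
```

```bash
python3 p.py 490 -103.3 60;python3 -c "
from h import *
s=cam('scene')
crop(s,(330,180,430,260),7,'s10')"
```

```text
t 12.825 pos [ 586.2 -119.3   75.5] w 76.1 F [ 0.1 -0.5 -0.3] slide [ 0.1879 -0.9573  0.1558] dr [-0.0002  0.0001 -0.001 ]
```

View pics/s10.png

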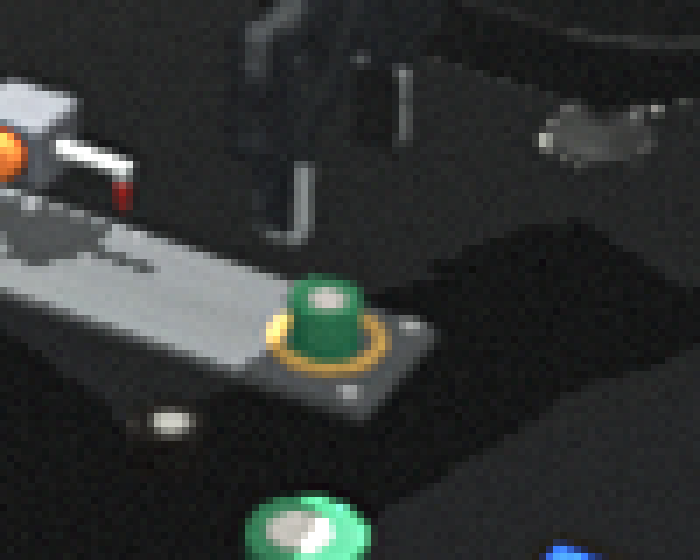

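Green sits in the brass ring: its top is at about (376,222), centred on the ring at about (377,229). Black is next.

>>> jog_arm --slide '[[0.06,-0.32,0],[0.12,-0.65,0],[0.188,-0.95,0],[0.188,-0.957,0.2],[0.188,-0.957,0.35]]' --dr '[[0,0,-0.001],[0,0,-0.001],[0,0,-0.001],[0,0,-0.001],[0,0,-0.001]]' --grip '[0,0,0,0,0]'

```text
clock: 13.5
tcp_pos: [492.8, -104.2, 44.0]
tool_rot: [3.136, 0.003, 1.603]
wrist_force: [0.0, -0.2, -0.1]
grip_width: 85.4
```

```bash
python3 p.py 490 -103.3 7.2
```

```text
t 13.5 pos [ 492.8 -104.2   44. ] w 85.4 F [ 0.  -0.2 -0.1] slide [ 0.0113 -0.0302  0.368 ] dr [ 0.0018  0.0009 -0.    ]
```

>>> jog_arm --slide '[[0.01,-0.02,0.12],[0.01,-0.03,0.2],[0.01,-0.03,0.23],[0.01,-0.03,0.23]]' --dr '[[0.0018,0.0009,0],[0.0018,0.0009,0],[0.0018,0.0009,0],[0.0018,0.0009,0]]' --grip '[0,0,0.2,0.3]'

```text
clock: 14.0
tcp_pos: [490.1, -103.4, 20.9]
tool_rot: [3.142, -0.0, 1.603]
wrist_force: [-0.4, -0.6, 0.7]
grip_width: 59.7
```

```bash
python3 p.py 490 -103.3 7.5
```

```text
t 14.0 pos [ 490.1 -103.4   20.9] w 59.7 F [-0.4 -0.6  0.7] slide [ 0.001  -0.0007  0.134 ] dr [ 0. -0. -0.]
```

>>> jog_arm --slide '[[0,0,0.1],[0,0,0.132],[0,0,0.132],[0,0,0.132],[0,0,0.132]]' --dr '[[0,0,0],[0,0,0],[0,0,0],[0,0,0],[0,0,0]]' --grip '[0.4,0.5,0.55,0.9,0.9]'

```text
clock: 14.62
tcp_pos: [490.2, -103.5, 7.9]
tool_rot: [3.141, 0.0, 1.603]
wrist_force: [-0.1, 1.4, -0.3]
grip_width: 29.6
```

>>> jog_arm --slide '[[0,0,-0.2],[0,0,-0.4],[-0.3,0,-0.55],[-0.6,-0.02,-0.55],[-1,-0.03,-0.55]]' --dr '[[0,0,0],[0,0,0],[0,0,0],[0,0,0],[0,0,0]]' --grip '[0.9,0.9,0.9,0.9,0.9]'

```text
clock: 15.25
tcp_pos: [490.5, -203.9, 63.3]
tool_rot: [3.141, 0.0, 1.604]
wrist_force: [0.2, 0.7, -1.0]
grip_width: 29.6
```

```bash
python3 p.py 486.5 -289.5 50
```

```text
t 15.25 pos [ 490.5 -203.9   63.3] w 29.6 F [ 0.2  0.7 -1. ] slide [-0.8538 -0.0683  0.1331] dr [0.0003 0.0001 0.0004]
```

>>> jog_arm --slide '[[-0.43,-0.04,0],[-0.75,-0.07,0],[-0.855,-0.07,0.15],[-0.855,-0.07,0.25],[-0.855,-0.07,0.25]]' --dr '[[0,0,0],[0,0,0],[0,0,0],[0,0,0],[0,0,0]]' --grip '[0.9,0.9,0.9,0.9,0.9]'

```text
clock: 15.88
tcp_pos: [485.1, -287.4, 36.6]
tool_rot: [-3.14, -0.003, 1.605]
wrist_force: [-0.2, 0.6, -0.8]
grip_width: 29.5
```

```bash
python3 p.py 486.3 -289.8 20;python3 -c "
from h import *
s=cam('scene')
crop(s,(365,220,465,300),7,'s11')"
```

```text
t 15.875 pos [ 485.1 -287.4   36.6] w 29.5 F [-0.2  0.6 -0.8] slide [-0.0251  0.0115  0.1661] dr [-0.0006 -0.0009  0.0008]
```

View pics/s11.png

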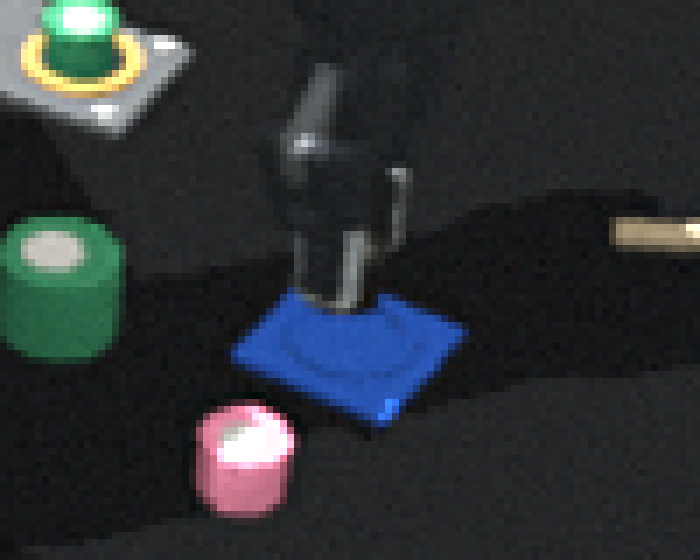

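>>> jog_arm --slide '[[-0.025,0.012,0.08],[-0.025,0.012,0.12],[-0.025,0.012,0.12]]' --dr '[[-0.0006,-0.0009,0.0008],[-0.0006,-0.0009,0.0008],[-0.0006,-0.0009,0.0008]]' --grip '[0.9,0.9,0.9]'

```text
clock: 16.3
tcp_pos: [486.7, -289.7, 25.0]
tool_rot: [3.141, 0.0, 1.604]
wrist_force: [-0.0, 0.2, -0.2]
grip_width: 29.6
```

```bash
python3 p.py 486.3 -289.8 14.5;python3 -c "
from h import *
s=cam('scene')
print(onz(s,(414.5,268.6),6))
crop(s,(385,240,445,290),12,'s12')"
```

```text
t 16.3 pos [ 486.7 -289.7   25. ] w 29.6 F [-0.   0.2 -0.2] slide [-0.0013 -0.0046  0.1045] dr [0.0001 0.0001 0.0002]
[ 483.07025772 -290.01320014    6.        ]
```

View pics/s12.png

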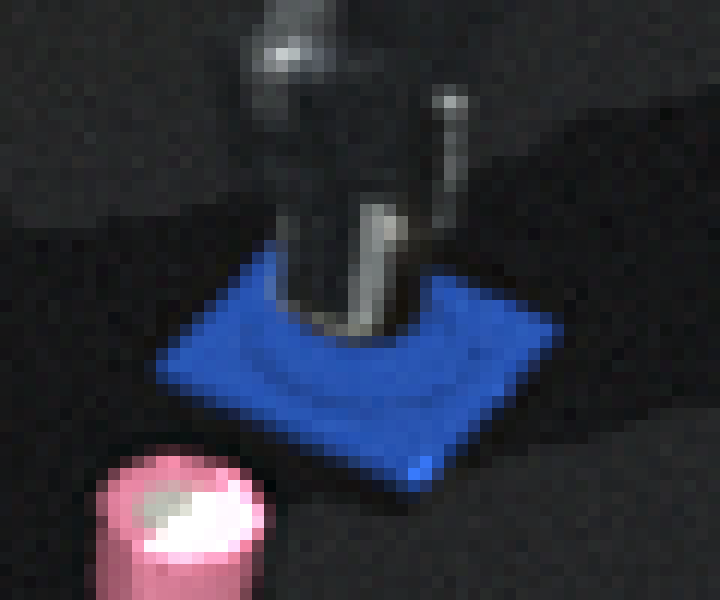

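>>> jog_arm --slide '[[-0.002,-0.004,0.05],[-0.003,-0.005,0.085],[-0.003,-0.005,0.1],[-0.003,-0.005,0.115]]' --dr '[[0,0,0],[0,0,0],[0,0,0],[0,0,0]]' --grip '[0.9,0.9,0.9,0.9]'

```text
clock: 16.85
tcp_pos: [486.4, -290.3, 13.7]
tool_rot: [3.141, 0.001, 1.603]
wrist_force: [-2.5, 2.1, 11.4]
grip_width: 29.7
```

>>> jog_arm --slide '[[0,0,-0.005],[0,0,-0.01],[0,0,-0.01],[0,0,-0.3],[0,0,-0.7]]' --dr '[[0,0,0],[0,0,0],[0,0,0],[0,0,0],[0,0,0]]' --grip '[0.5,0.4,0.4,0.3,0]'

```text
clock: 17.48
tcp_pos: [485.4, -289.5, 83.4]
tool_rot: [-3.14, -0.001, 1.603]
wrist_force: [-0.1, -0.6, -0.1]
grip_width: 75.5
```

>>> jog_arm --slide '[[0,0,-0.5],[0.4,0,-0.6],[0.9,0.2,-0.6]]' --dr '[[0,0,0],[0,0,0],[0,0,0]]' --grip '[0,0,0]'

```text
clock: 17.85
tcp_pos: [503.0, -199.4, 145.2]
tool_rot: [3.141, 0.001, 1.6]
wrist_force: [1.3, 0.7, -0.2]
grip_width: 85.2
```

```bash
python3 p.py 586 34 160;python3 -c "
from h import *
s=cam('scene');t=cam('top')
crop(s,(340,190,440,290),6,'s13');crop(t,(250,170,430,260),4.4,'t13')"
```

```text
t 17.85 pos [ 503.  -199.4  145.2] w 85.2 F [ 1.3  0.7 -0.2] slide [ 2.3086  0.8986 -0.1486] dr [ 0.0003  0.0002 -0.0009]
```

View pics/s13.png

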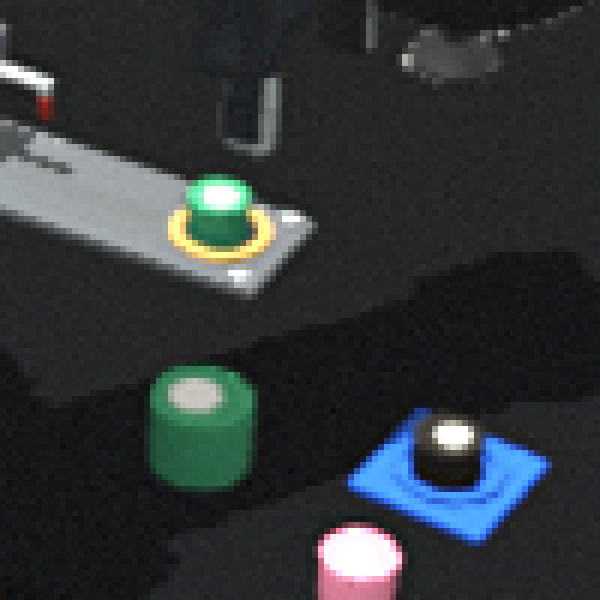

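View pics/t13.png

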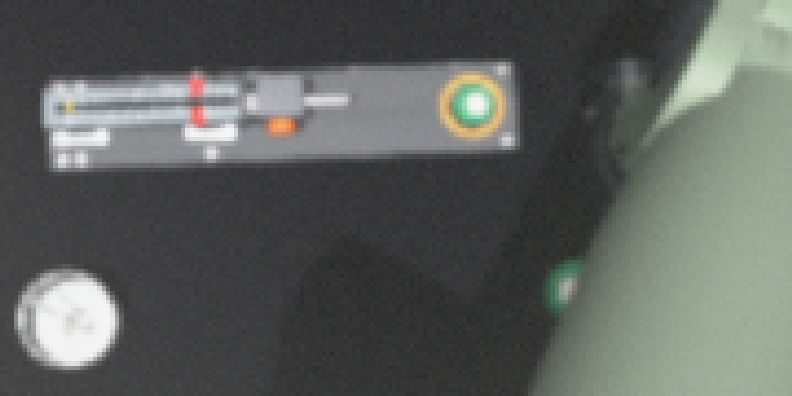

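>>> jog_arm --slide '[[0.5,0.19,0],[1,0.38,0]]' --dr '[[0,0,-0.001],[0,0,-0.001]]' --grip '[0,0]'

```text
clock: 18.2
tcp_pos: [537.9, -93.1, 144.4]
tool_rot: [-3.141, -0.002, 1.61]
wrist_force: [0.8, -0.4, -0.4]
grip_width: 85.3
```

>>> jog_arm --slide '[[0.4,0.15,0],[0.8,0.3,0],[0.8,0.3,0]]' --dr '[[0,0,0],[0,0,0],[0,0,0]]' --grip '[0,0,0]'

```text
clock: 18.58
tcp_pos: [565.3, -9.9, 144.4]
tool_rot: [-3.141, -0.002, 1.614]
wrist_force: [0.2, 0.1, 0.3]
grip_width: 85.4
```

```bash
python3 p.py 583 30.5 90;python3 -c "
from h import *
s=cam('scene');t=cam('top')
crop(t,(250,170,430,260),4.4,'t14')
for c,n,roi in((s,'s',(380,245,440,290)),(t,'t',(390,205,425,240))):
    for lo in ((100,120,60),):
        k=blobs(c,lo,(125,255,255),roi)[1]
        x0,y0,x1,y1=roi;w=(c['bgr'][y0:y1,x0:x1].min(2)>110).astype(float);yy,xx=np.mgrid[y0:y1,x0:x1]
        w*= (abs(xx-(415 if n=='s' else 409))<6)&(abs(yy-(262 if n=='s' else 222))<6)
        p=((w*xx).sum()/w.sum(),(w*yy).sum()/w.sum());print(n,p,onz(c,p,27))
"
```

```text
t 18.575 pos [565.3  -9.9 144.4] w 85.4 F [0.2 0.1 0.3] slide [0.3948 0.1946 0.5449] dr [-0.     -0.0008  0.0037]
s (np.float64(415.18518518518516), np.float64(262.037037037037)) [ 483.83268042 -289.66824913   27.        ]
t (np.float64(409.4193548387097), np.float64(221.93548387096774)) [ 485.81180612 -290.83689858   27.        ]
```

View pics/t14.png

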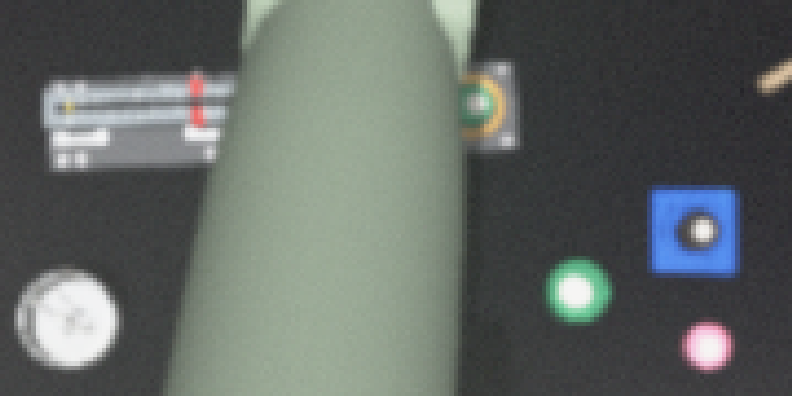

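>>> jog_arm --slide '[[0.2,0.1,0.1],[0.39,0.19,0.2],[0.39,0.19,0.3],[0.39,0.19,0.3],[0.39,0.19,0.3]]' --dr '[[0,0,0.003],[0,0,0.0037],[0,0,0.0037],[0,0,0.0037],[0,0,0.0037]]' --grip '[0,0,0,0,0]'

```text
clock: 19.3
tcp_pos: [581.8, 26.9, 114.4]
tool_rot: [-3.14, -0.001, 1.599]
wrist_force: [-0.3, -0.1, 1.0]
grip_width: 85.2
```

```bash
python3 p.py 583 30.5 42;python3 -c "
from h import *
s=cam('scene')
print(proj(s,read_state()['tcp_pos']))
crop(s,(270,130,380,240),6,'s15')"
```

```text
t 19.3 pos [581.8  26.9 114.4] w 85.2 F [-0.3 -0.1  1. ] slide [0.0345 0.0141 0.724 ] dr [-0.0004 -0.0004 -0.0014]
[334.12300849 184.01152864]
```

View pics/s15.png

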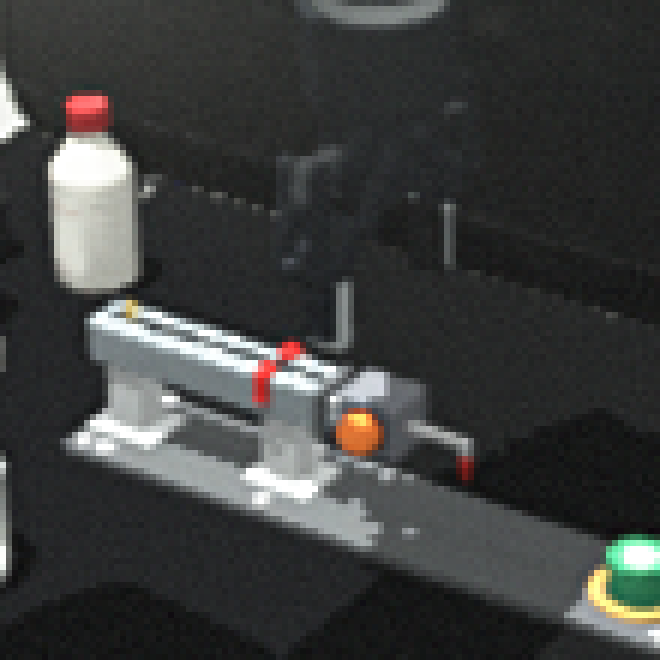

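```bash
python3 -c "
from h import *
s=cam('scene');b=blobs(s,(5,150,120),(14,255,255),(315,190,345,215))[0];print(b)
p=b[0][0];X=onz(s,p,62);print(X)"
```

```text
[(array([329.28, 201.9 ]), array([326, 198,   8,   8,  40], dtype=int32))]
[561.2485363   30.94427883  62.        ]
```

>>> jog_arm --slide '[[0.033,0.012,0.15],[0.033,0.012,0.25],[0.033,0.012,0.3],[0.033,0.012,0.3]]' --dr '[[0,0,-0.001],[0,0,-0.001],[0,0,-0.001],[0,0,-0.001]]' --grip '[0,0,0,0]'

```text
clock: 19.9
tcp_pos: [582.7, 30.5, 84.0]
tool_rot: [-3.14, -0.002, 1.602]
wrist_force: [-0.3, 0.0, 0.3]
grip_width: 85.0
```

```bash
python3 p.py 583 30.5 42;python3 -c "
from h import *
s=cam('scene')
print(proj(s,read_state()['tcp_pos']))
crop(s,(290,150,370,230),8,'s16')"
```

```text
t 19.9 pos [582.7  30.5  84. ] w 85.0 F [-0.3  0.   0.3] slide [-0.0005  0.004   0.4201] dr [-0.0005 -0.0005 -0.0004]
[333.43533574 192.36663967]
```

View pics/s16.png

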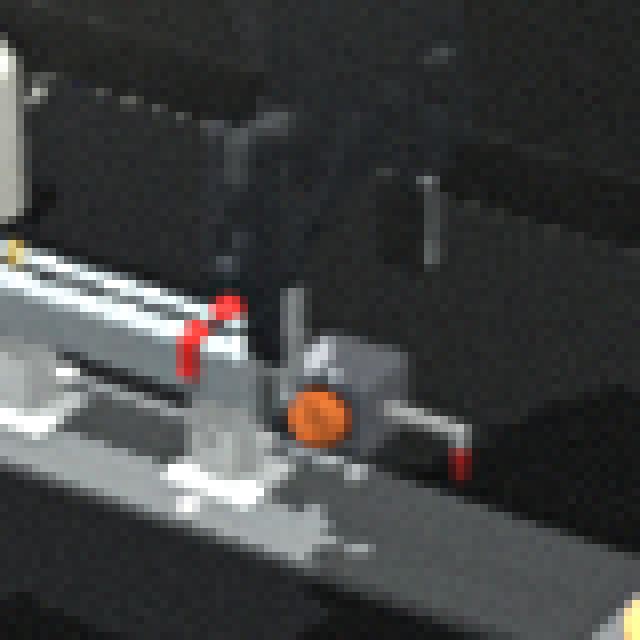

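>>> jog_arm --slide '[[0,0.013,0.2],[0,0.013,0.35],[0,0.013,0.42],[0,0.013,0.42]]' --dr '[[-0.0005,-0.0005,0],[-0.0005,-0.0005,0],[-0.0005,-0.0005,0],[-0.0005,-0.0005,0]]' --grip '[0,0,0,0.2]'

```text
clock: 20.45
tcp_pos: [583.9, 30.6, 42.0]
tool_rot: [-3.141, -0.0, 1.602]
wrist_force: [0.0, 0.3, 0.5]
grip_width: 69.8
```

```bash
python3 p.py 584 30.5 42;python3 -c "
from h import *
s=cam('scene')
print(proj(s,read_state()['tcp_pos']))
crop(s,(290,150,370,230),8,'s17')"
```

```text
t 20.45 pos [583.9  30.6  42. ] w 69.8 F [0.  0.3 0.5] slide [-0.0006  0.0008  0.0003] dr [-0.0001 -0.     -0.0004]
[333.76360494 204.10534405]
```

View pics/s17.png

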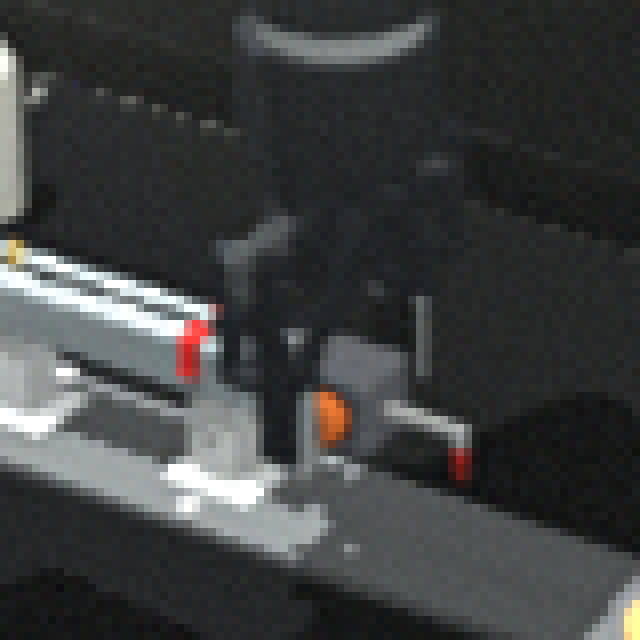

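>>> jog_arm --slide '[[0,0,0],[0,0,0],[0,0,0],[0,0,0]]' --dr '[[0,0,0],[0,0,0],[0,0,0],[0,0,0]]' --grip '[0.35,0.45,0.9,0.9]' --squeeze 35

```text
clock: 21.0
tcp_pos: [584.4, 30.5, 43.1]
tool_rot: [3.141, 0.0, 1.602]
wrist_force: [-2.4, -0.2, 5.7]
grip_width: 35.2
```

>>> jog_arm --slide '[[0,0,0],[0,0,0]]' --dr '[[0,0,0],[0,0,0]]' --grip '[0.9,0.9]'

```text
clock: 21.25
tcp_pos: [584.4, 30.5, 43.1]
tool_rot: [3.141, 0.0, 1.602]
wrist_force: [-0.9, -0.3, 3.2]
grip_width: 34.7
```

>>> jog_arm --slide '[[-0.15,0,0],[-0.35,0,0],[-0.55,0,0],[-0.75,0,0],[-0.85,0,0]]' --dr '[[0,0,0],[0,0,0],[0,0,0],[0,0,0],[0,0,0]]' --grip '[0.9,0.9,0.9,0.9,0.9]'

```text
clock: 21.88
tcp_pos: [586.8, -54.2, 43.1]
tool_rot: [3.141, -0.002, 1.602]
wrist_force: [-1.0, 5.3, 4.4]
grip_width: 35.1
```

>>> jog_arm --slide '[[0,0,0],[0,0,0]]' --dr '[[0,0,0],[0,0,0]]' --grip '[0.9,0.9]'

```text
clock: 22.12
tcp_pos: [586.8, -53.7, 43.1]
tool_rot: [3.141, -0.003, 1.602]
wrist_force: [-0.5, 2.7, 3.4]
grip_width: 35.1
```

```bash
python3 -c "
from h import *
s=cam('scene');t=cam('top')
crop(s,(280,165,390,245),7,'s18');crop(t,(250,170,380,220),6,'t18')"
```

```text
(no output)
```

View pics/s18.png

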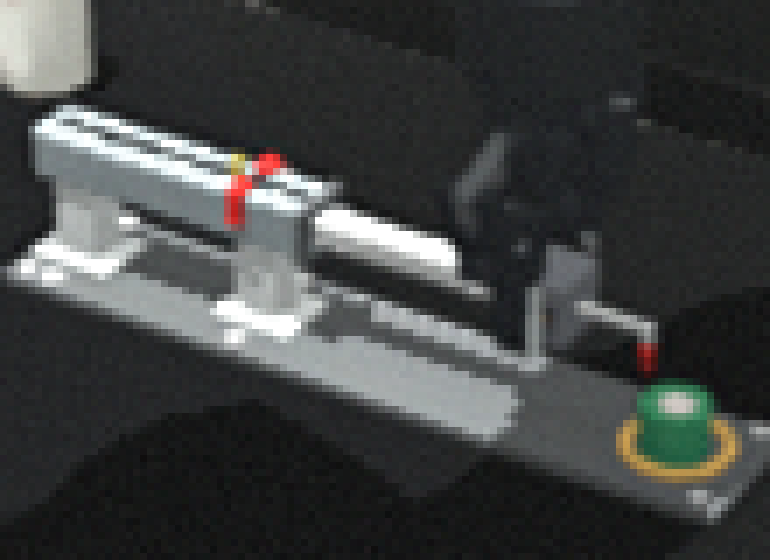

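View pics/t18.png

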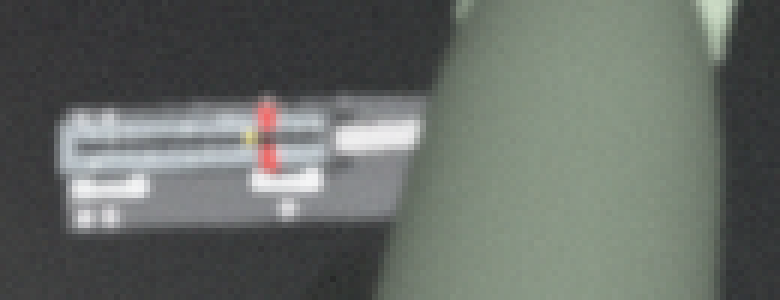

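```bash
cat > ix.py <<'E'
from h import *
def run():
    t=cam('top');I=t["bgr"].astype(float);b,g,r=I[...,0],I[...,1],I[...,2]
    yy,xx=np.mgrid[0:400,0:640]
    win=(xx>=278)&(xx<=302)&(yy>=183)&(yy<=202)
    red=np.clip(r-g-30,0,None)*win
    yel=np.clip(np.minimum(r,g)-b-25,0,None)*win*(abs(yy-192.5)<3)
    cc=lambda w:np.array([(w*xx).sum(),(w*yy).sum()])/w.sum()
    return t,cc(red),cc(yel),yel.sum()
u=np.array([0.032,-0.9995])
for i in range(3):
    t,a,b,m=run(); A=onz(t,a,78);B=onz(t,b,79)
    print(a.round(2),b.round(2),m,A.round(1),B.round(1),"rider ahead by",((A-B)[:2]@u).round(2),"range",((onz(t,a,80)-B)[:2]@u).round(2))
E
python3 ix.py; python3 p.py 587 -62 43
```

```text
[294.15 192.63] [291.33 192.5 ] 90.0 [581.9  92.4  78. ] [582.2 101.5  79. ] rider ahead by 9.06 range 9.16
[294.15 192.63] [291.34 192.51] 90.0 [581.9  92.4  78. ] [582.2 101.4  79. ] rider ahead by 9.01 range 9.11
[294.15 192.63] [291.34 192.52] 90.0 [581.8  92.4  78. ] [582.2 101.4  79. ] rider ahead by 9.01 range 9.11
t 22.375 pos [586.8 -53.6  43.1] w 35.0 F [-1.1  5.8  3.2] slide [-0.0843 -0.0009  0.0012] dr [ 0.0002 -0.0009 -0.0002]
```

>>> jog_arm --slide '[[-0.03,0,0],[-0.06,0,0],[-0.09,0,0],[-0.09,0,0],[-0.09,0,0]]' --dr '[[0,0,0],[0,0,0],[0,0,0],[0,0,0],[0,0,0]]' --grip '[0.9,0.9,0.9,0.9,0.9]'

```text
clock: 23.0
tcp_pos: [587.1, -62.7, 43.1]
tool_rot: [3.141, -0.002, 1.602]
wrist_force: [-0.5, 3.9, 4.6]
grip_width: 34.9
```

```bash
python3 ix.py; python3 p.py 587 -62 43;python3 -c "
from h import *
s=cam('scene');t=cam('top')
crop(s,(280,165,390,245),7,'s19');crop(t,(270,175,320,210),15,'t19')"
```

```text
[294.15 192.66] [294.   192.44] 36.0 [581.8  92.4  78. ] [582.3  92.8  79. ] rider ahead by 0.4 range 0.49
[294.15 192.63] [294.   192.47] 34.0 [581.9  92.4  78. ] [582.2  92.8  79. ] rider ahead by 0.4 range 0.5
[294.15 192.6 ] [294.   192.47] 34.0 [582.   92.4  78. ] [582.2  92.8  79. ] rider ahead by 0.41 range 0.51
t 23.15 pos [587.1 -62.6  43.1] w 34.9 F [-1.   4.2  4.1] slide [ 0.0062 -0.0004  0.0011] dr [ 0.0002 -0.0008 -0.0002]
```

View pics/s19.png

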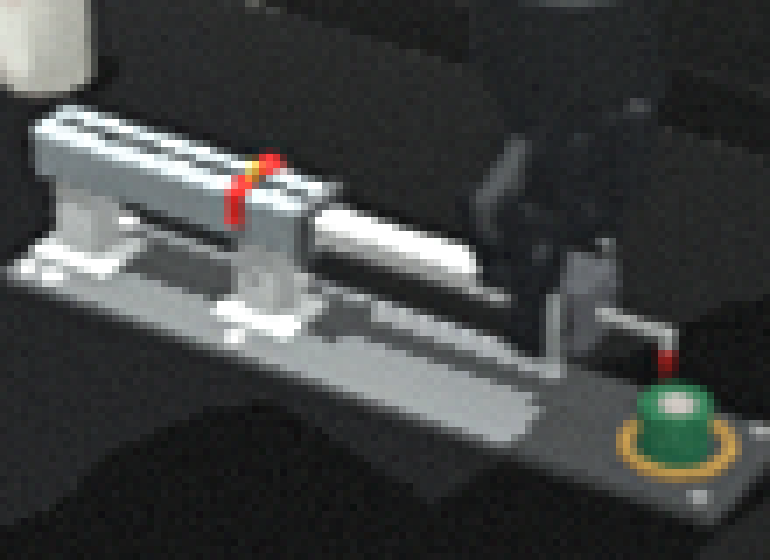

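View pics/t19.png

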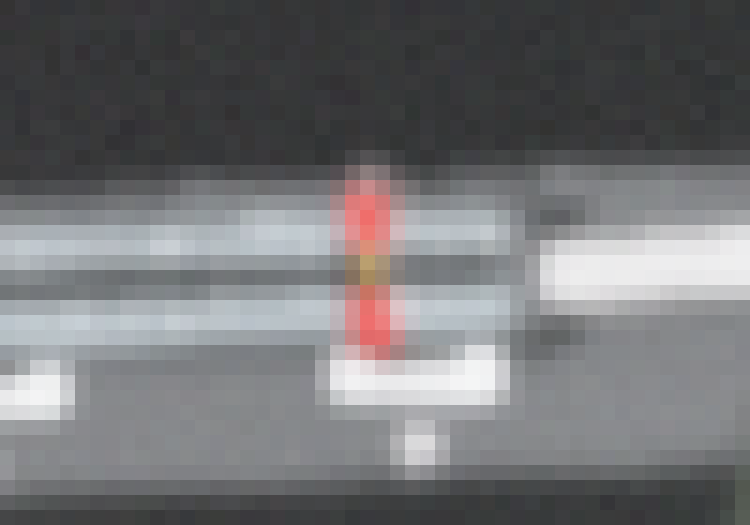

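>>> jog_arm --slide '[[0,0,0],[0,0,0]]' --dr '[[0,0,0],[0,0,0]]' --grip '[0.9,0.9]'

```text
clock: 23.5
tcp_pos: [587.1, -62.6, 43.1]
tool_rot: [3.141, -0.003, 1.602]
wrist_force: [-1.4, 4.4, 4.1]
grip_width: 35.2
```

```bash
python3 ix.py; python3 p.py 587 -62.6 43; python3 -c "
from cell import *
close_job();print(read_state()['tcp_pos'])"
```

```text
[294.14 192.6 ] [294.09 192.47] 43.0 [581.9  92.4  78. ] [582.2  92.5  79. ] rider ahead by 0.1 range 0.2
[294.15 192.67] [294.02 192.47] 43.0 [581.7  92.4  78. ] [582.2  92.7  79. ] rider ahead by 0.34 range 0.44
[294.15 192.62] [294.   192.45] 44.0 [581.9  92.4  78. ] [582.2  92.8  79. ] rider ahead by 0.4 range 0.5
t 23.65 pos [587.1 -62.6  43.1] w 35.1 F [-1.3  4.4  4.2] slide [-0.0002 -0.0009  0.001 ] dr [ 0.0002 -0.0008 -0.0002]
the job is handed in; nothing more can be done
the job is handed in; nothing more can be done
```

I swapped the specimens, using a clear spot on the bench as a stopover. I then pinched the gauge's head with the button pressed and pulled the arm out about 93 mm. I handed the job in at about 23.7 s of the 67 s limit, still holding the arm there. The hand-in gave no verdict.

**Specimens:** In the pictures, both stand upright inside their rings. Each touched the floor at the expected height before I let go. Black sits within about 1 mm of where green started in the dish.

**Index and rider:** The top camera puts the index 0.1–0.5 mm behind the rider, against a limit of 4 mm.

**Grip and button:** I set the grip to 35 N, and the measured finger opening was steady at 35 mm. That matches the 36 mm pressed width, because the reading ran about 1 mm low on the 31 mm mounts. The arm came off its home lock, which also means the button went in. I had no direct reading of its travel. The wrist felt the spring pulling at about 4 N.

**Disagreement:** The two cameras differed by up to 6 mm in x. The robot's own position readings fell between them, so I used those together with relative measurements. I never touched the jar or the bottles, and I did not measure their positions again at the end.

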